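# Transfer a row of sample tubes in reverse order

### The arm

A 6-joint arm with a two-finger parallel gripper is mounted at the origin on a cart in front of the work surface, level with it; the furniture and walls round the work are solid. World frame = base frame: x ahead of the robot, y to its left, z up, the work surface at z = 0. Lengths are in m, angles in degrees, forces in N, time in s.
With the tool pointing down it reaches from about 0.4 to 0.825 m from the base axis. Payload 7 kg.
Tool frame: the origin (TCP) lies on the centre line of the jaws, within the pads' length; the fingertips stand 14 mm ahead of it and the grasp point (between the pads) lies 5 mm behind it; z points along the fingers, y is the line along which they close (so a half turn about z gives the same grasp; the last joint's range is limited). The gripper opens to 88 mm and grips with 3 to 60 N. Pads are 19 mm wide; open, the fingers measure 130 mm over their backs; the gripper's body (78 mm by 193 mm) begins 47 mm behind the grasp point.
Start: joints at [80.449, 20.546, 0.682, 0, -70.136, -16.507], TCP at [0.297, 0.606, 0.241] pointing down, gripper open.
Joint ranges: [-176.03, 176.03], [-82.01, 121.73], [-58.28, 71.71], [-173.87, 95.51], [-174.79, -0.11], [-173.66, 173.66]. Speed limits (degrees/s): [136.94, 136.94, 172.46, 180, 180, 180].

### API

Orientations are given as [roll, pitch, yaw] about the fixed x, y, z axes, in that order (R = Rz(yaw) Ry(pitch) Rx(roll)).
In Python, from plant import r gives the robot as it stands.
- The arm moves only by the tool send_rows, never from a script. Its argument "steps" is a list of rows, each an object with "dp": the shift along the tool's x, y, z in mm, a list of three; "roll": the turn about the tool's z in rad; "jaw": the opening in per cent of the stroke, from 0 (shut) to 100 (fully open). In form: [{"dp": [tx, ty, tz], "roll": roll, "jaw": jaw}, ...]. A call has 1 to 5 rows; each row is the pose to reach, as a shift and turn from the pose commanded when the call began, along the tool's axes at that moment; what a row does not reach only later rows make up. A row lasts 1/8 s, in which the tool goes at most 62.5 mm and 10.7 degrees, less where a joint would pass 70% of its speed; a pose out of reach is approached as far as the arm can. A call with a gripper value outside its range is refused whole. The fingers move at their own pace and stop on an object; "newtons" is the grip in N (left out, the last holds). Time passes only in rows, so rows that repeat a pose let the fingers close. It gives the time, the measured TCP pose, the force, the opening and the grip force at its end, in the units of the state.
- r.get_state(): the state, without advancing time (a new reading comes with each control period).
- r.capture(name): name is "side" or "top" or "wrist"; returns a dict with "image" (420x560x3 uint8, blue, green, red), "K" (3x3 intrinsics, pixels), "dist" ([k1, k2, p1, p2, k3] as OpenCV has them; the pictures are not rectified), "rvec" (rotation vector, rad) and "tvec" (3), from world to camera coordinates, as OpenCV has them. Camera axes: x right, y down, z forward; pixel columns grow to the right and rows downward; lengths in m; the calibration is good to about 2 mm. A picture is of the moment at which its call begins. There is no depth.
- r.close_job(): hands the job in; it is judged then, once.
The state is a dict: "time_s": time; "joints": joint angles; "qd": joint speeds; "joint_torque": joint torques, N m; "tcp_pos": TCP position; "eef_rot": TCP orientation; "contact_force": force on the tool from outside, world axes, zero at the start; "moment": the same for the moment, N m; "gripper_width": finger opening in m; "gripper_force": force on a finger pad.
Only numpy, scipy, OpenCV 4.12 (cv2) and the standard library are available. Lean on these libraries where they do the work, as an engineer would, in place of code of your own. Each camera call takes 0.05 s, during which the arm holds its last target. There are 200 camera calls.

### The job

Move the four capped tubes from the white rack into the empty dark metal rack, standing in the reverse order: the tube that is leftmost in the white rack goes into the rightmost hole of the metal rack, the next one into the hole beside it, and so on. Stand each one fully down in its hole, let go of it, and do not shift or knock over the film roll and the timer in front of the racks.

Things in the scene. Friction and masses are not known exactly. Their poses are not given: they have to be found in the camera images.
- bench_rack: White plastic rack, holds the tubes at the start, 208 mm long (y), 52 wide (x), 61 high, fixed. Four 19 mm round holes in a row at y = -67.5, -22.5, +22.5, +67.5 mm, x = 0, open from the top (z = 61 mm) to a floor at z = 4 mm, on which the tube tips stand. Origin: centre of its underside; z up, y to the robot's left within 0.5 rad. Stands left or right of the metal rack, roughly end to end.
- metal_rack: Dark grey steel tube rack of the same shape, empty at the start, 208 mm long (y), 52 wide (x), 61 high, fixed. Four 19 mm round holes in a row at y = -67.5, -22.5, +22.5, +67.5 mm, x = 0, open from the top (z = 61 mm) to a floor at z = 4 mm, on which the tube tips stand. Origin: centre of its underside; z up, y to the robot's left within 0.5 rad. 
- tube_wide_long: Sample tube with a green screw cap, 119 mm tall over all, cap 22 mm in diameter and its top 17 mm. Starts in any one of the four holes of the white rack. Tube body 16 mm in diameter with a pointed lower end; upright in its hole at the start. Origin at the pointed lower tip, on the tube's axis; z points up along the axis to the cap.
- tube_wide_short: Sample tube with a red screw cap, 104 mm tall over all, cap 22 mm in diameter and its top 16 mm. Starts in any one of the four holes of the white rack. Tube body 16 mm in diameter with a pointed lower end; upright in its hole at the start. Origin at the pointed lower tip, on the tube's axis; z points up along the axis to the cap.
- tube_slim_long: Sample tube with a blue screw cap, 119 mm tall over all, cap 20 mm in diameter and its top 17 mm. Starts in any one of the four holes of the white rack. Tube body 16 mm in diameter with a pointed lower end; upright in its hole at the start. Origin at the pointed lower tip, on the tube's axis; z points up along the axis to the cap.
- tube_slim_short: Sample tube with a green screw cap, 104 mm tall over all, cap 20 mm in diameter and its top 16 mm. Starts in any one of the four holes of the white rack. Tube body 16 mm in diameter with a pointed lower end; upright in its hole at the start. Origin at the pointed lower tip, on the tube's axis; z points up along the axis to the cap.
- film_roll: Loose roll of sealing film standing on its end in front of the white rack, 62 mm in diameter, 50 mm high; origin at the centre of its underside. A bystander.
- timer: Loose small white bench timer in front of the metal rack, 50 x 58 x 62 mm high; origin at the centre of its underside. A bystander.

How it is judged:
By the outcome, as a careful person would: the job done as asked, in the order asked, and still so for the second after the job is handed in, with the robot touching nothing.
It also fails if it takes over 96 s, if anything falls off the work surface, if the arm or the gripper's body presses on something with over 40 N, if the wrist force passes 120 N, or if a joint passes its speed limit or range.

## Working session

There is one attempt and no reset: what is moved stays moved. The work goes in short steps, Python scripts to look and compute and a tool call to move; the robot and the scene stay as the last step left them, time stands still between calls to the robot, and variables do not carry over. Pictures are saved under pics/ and viewed, at most 14 in all, crops included, and the job is handed in when it is done.

Besides the shell and the picture viewer there is one more tool, called after "Call:" as name(argument=value, ...) on one line, values as JSON. send_rows: Moves the arm, as the interface text tells. Its arguments: {"type":"object","properties":{"steps":{"type":"array","items":{"type":"object","properties":{"dp":{"type":"array","items":{"type":"number"}},"roll":{"type":"number"},"jaw":{"type":"number"}}}},"newtons":{"type":"number"}},"required":["steps"]}

```bash
ls; mkdir -p pics; python3 - <<'E'
from plant import r
import cv2
for n in("side","top"):
    c=r.capture(n); cv2.imwrite(f"pics/{n}0.png",c["image"])
s=r.get_state();print(s)
E
```

```text
pics
{'time_s': 0.1, 'joints': array([ 8.04503609e+01,  2.05855075e+01,  6.39897390e-01, -1.57953487e-02,
       -7.01368992e+01, -1.65058644e+01]), 'qd': array([-0.04803514, -0.16197379,  0.12828936,  0.02355608, -0.08960742,
       -0.06332592]), 'joint_torque': array([-1.72953271e-03, -5.84160519e+01,  2.93749934e+01,  7.01548263e+00,
        1.00903594e-02, -5.86464807e-05]), 'tcp_pos': array([0.29635028, 0.60600783, 0.2397497 ]), 'eef_rot': array([ 1.79916672e+02, -9.20618961e-03, -2.60608743e+01]), 'contact_force': array([-0.21301241, -0.12120265,  0.35815088]), 'moment': array([-0.00750622, -0.00356634, -0.03837626]), 'gripper_force': 0.0, 'gripper_width': 0.08773654602718904}
```

View pics/side0.png

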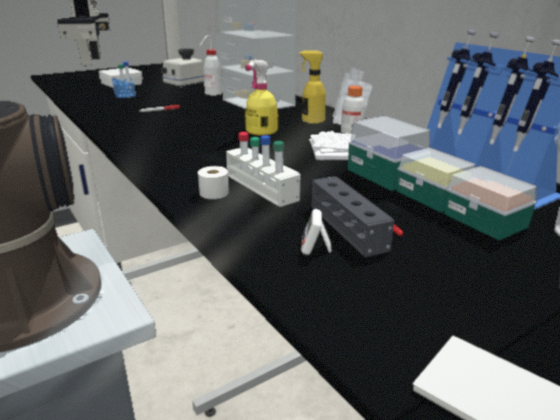

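View pics/top0.png

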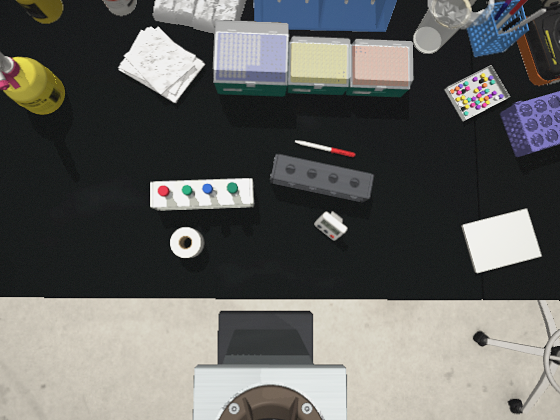

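Order from left: red (163,190), green (187,190), blue (208,188), green (232,187). The white rack is on the left and the metal rack on the right. Next I'll enlarge the top view.

```bash
python3 - <<'E'
import cv2
i=cv2.imread("pics/top0.png")
a=cv2.resize(i[165:225,140:265],None,fx=6,fy=6,interpolation=cv2.INTER_CUBIC);b=cv2.resize(i[145:245,262:387],None,fx=6,fy=6,interpolation=cv2.INTER_CUBIC)
b=cv2.convertScaleAbs(b,alpha=1.8)
cv2.imwrite("pics/a.png",a);cv2.imwrite("pics/b.png",b)
E
```

```text
(no output)
```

View pics/a.png

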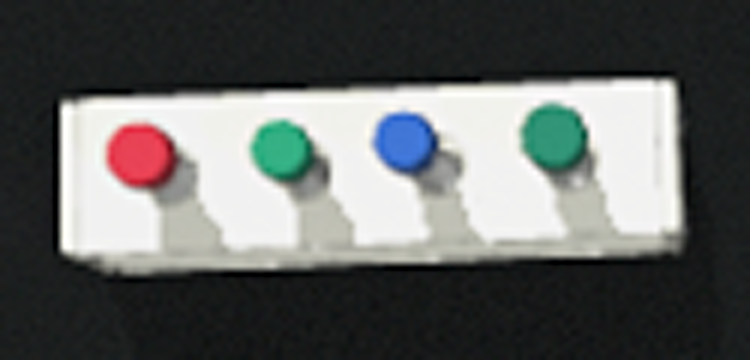

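View pics/b.png

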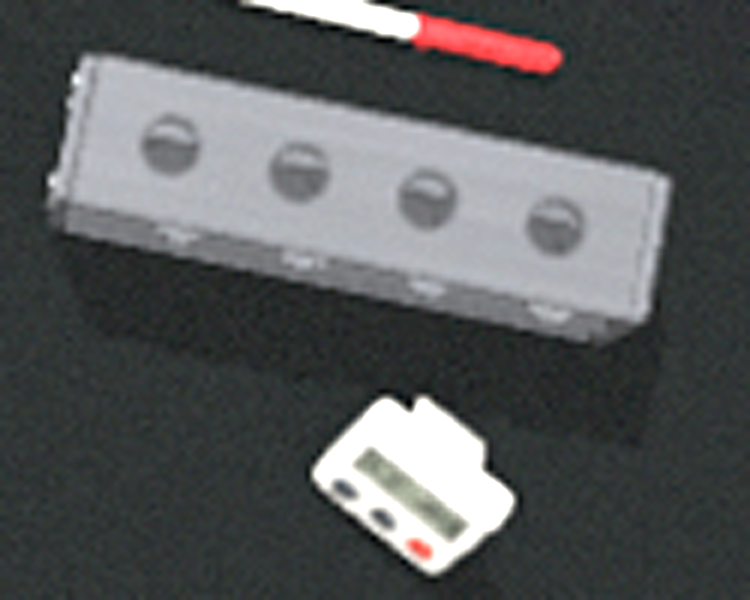

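Crop a: caps red (140,156), green (282,151), blue (404,142), green (555,136). The second green cap looks larger, so it is the wide_long. Crop b: holes at (171,146), (300,173), (428,199), (556,226).

```bash
cat > h.py <<'E'
import numpy as np, cv2
def ray(c,uv,z):
    u=cv2.undistortPoints(np.array([[uv]],float),c["K"],c["dist"]).ravel()
    R=cv2.Rodrigues(np.array(c["rvec"],float))[0];t=np.array(c["tvec"],float).ravel()
    o=-R.T@t;d=R.T@np.array([u[0],u[1],1]);return o+d*(z-o[2])/d[2]
def fit(P):
    P=np.array(P)[:,:2];s=np.array([67.5,22.5,-22.5,-67.5])/1e3   # left to right
    c=P.mean(0);v=(s@(P-c))/(s@s);n=v/np.linalg.norm(v)
    yaw=np.degrees(np.arctan2(-n[0],n[1]))
    return c,yaw,np.linalg.norm(v),c+np.outer(s,n)
E
python3 - <<'E'
from plant import r
from h import *
np.set_printoptions(precision=4,suppress=True)
c=r.capture("top")
f=lambda p,o:((p[0]+.5)/6-.5+o[0],(p[1]+.5)/6-.5+o[1])
W=[ray(c,f(p,(140,165)),z) for p,z in zip([(140,156),(282,151),(404,142),(555,136)],[.108,.108,.123,.123])]
M=[ray(c,f(p,(262,145)),.061) for p in [(171,146),(300,173),(428,199),(556,226)]]
C=[ray(c,f(p,(140,165)),.061) for p in [(62,100),(676,80),(684,232),(62,252)]]
D=[ray(c,f(p,(262,145)),.061) for p in [(88,57),(668,178),(645,315),(70,210)]]
for P,Q in((W,C),(M,D)):
    print(fit(P));print(np.array(P)[:,:2]);print(np.mean(Q,0),Q[0]-Q[1])
for p in [(186,242),(330,226)]: print(ray(c,p,.05))
R=cv2.Rodrigues(c["rvec"])[0];print(-R.T@np.ravel(c["tvec"]), c["K"][0,0])
E
```

```text
(array([0.5056, 0.1463]), np.float64(2.4560096306075354), np.float64(0.9748069177477744), array([[0.5027, 0.2138],
       [0.5046, 0.1688],
       [0.5065, 0.1238],
       [0.5085, 0.0789]]))
[[0.5027 0.212 ]
 [0.5049 0.1672]
 [0.506  0.1266]
 [0.5086 0.0795]]
[0.5075 0.1451 0.061 ] [-0.0099  0.2069  0.    ]
(array([ 0.5454, -0.1003]), np.float64(-10.998729443532941), np.float64(0.9968035169600219), array([[ 0.5583, -0.034 ],
       [ 0.5497, -0.0782],
       [ 0.5411, -0.1224],
       [ 0.5326, -0.1666]]))
[[ 0.5583 -0.0342]
 [ 0.5496 -0.0784]
 [ 0.5413 -0.1223]
 [ 0.5326 -0.1663]]
[ 0.5441 -0.1018  0.061 ] [0.039  0.1998 0.    ]
[0.407  0.1752 0.05  ]
[ 0.4428 -0.1176  0.05  ]
[0.3841 0.0266 0.8997] 416.6051451916631
```

Call:
send_rows(steps=[{"dp": [422,380,0],"roll": 1.072,"jaw": 70},{"dp": [422,380,0],"roll": 1.072,"jaw": 70},{"dp": [422,380,0],"roll": 1.072,"jaw": 70},{"dp": [422,380,0],"roll": 1.072,"jaw": 70},{"dp": [422,380,0],"roll": 1.072,"jaw": 70}])

```text
time_s: 0.78
tcp_pos: [0.4136, 0.3145, 0.2406]
eef_rot: [-180.0, 0.0, -80.1]
contact_force: [1.4, 0.7, 0.4]
gripper_width: 0.0614
gripper_force: 0.0
```

```bash
cat >> h.py <<'E'
def go(r,x,y,z,yaw):
    from scipy.spatial.transform import Rotation as Ro
    s=r.get_state();R=Ro.from_euler("xyz",s["eef_rot"],degrees=True)
    d=R.inv().apply(np.array([x,y,z])-s["tcp_pos"])*1e3
    w=(yaw-s["eef_rot"][2]+180)%360-180
    print("dp",d.round(1),"roll",round(-np.radians(w),3),"tcp",s["tcp_pos"].round(4),s["eef_rot"].round(2),"F",np.round(s["contact_force"],1),"w",round(s["gripper_width"],4),"t",s["time_s"])
E
python3 -c "
from plant import r
from h import *
go(r,.5086,.0795,.241,-87.5)"
```

```text
dp [247.8 -53.2  -0.4] roll 0.129 tcp [0.4136 0.3145 0.2406] [-179.99    0.    -80.1 ] F [1.4 0.7 0.4] w 0.0614 t 0.775
```

Call:
send_rows(steps=[{"dp": [248,-53,0],"roll": 0.129,"jaw": 70},{"dp": [248,-53,0],"roll": 0.129,"jaw": 70},{"dp": [248,-53,0],"roll": 0.129,"jaw": 70},{"dp": [248,-53,0],"roll": 0.129,"jaw": 70},{"dp": [248,-53,0],"roll": 0.129,"jaw": 70}])

```text
time_s: 1.4
tcp_pos: [0.51, 0.0783, 0.2403]
eef_rot: [180.0, -0.0, -87.5]
contact_force: [0.4, 0.4, -1.0]
gripper_width: 0.0614
gripper_force: 0.0
```

```bash
python3 -c "
from plant import r
from h import *
go(r,.5086,.0795,.241,-87.5)
c=r.capture('wrist');cv2.imwrite('pics/w1.png',c['image'])
R=cv2.Rodrigues(c['rvec'])[0];print(-R.T@np.ravel(c['tvec']),R[2])"
```

```text
dp [-1.3  1.4 -0.7] roll 0.001 tcp [0.51   0.0783 0.2403] [ 1.7996e+02 -3.0000e-02 -8.7460e+01] F [ 0.4  0.4 -1. ] w 0.0614 t 1.4
[5.14164410e-01 7.71690814e-05 3.84811718e-01] [-0.01409563  0.2869508  -0.95784161]
```

View pics/w1.png

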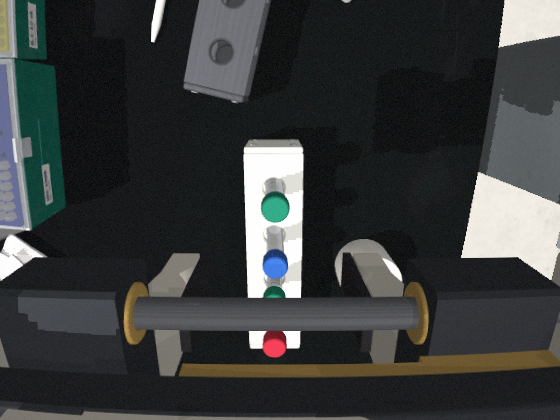

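The wrist view shows cap g2 at (275,207), the blue cap at (275,264), and the leftmost metal hole at (222,51).

```bash
python3 -c "
from plant import r
from h import *
c=r.capture('wrist')
i=c['image']
hsv=cv2.cvtColor(i,cv2.COLOR_BGR2HSV)
for n,lo,hi,box,z in(('g2',70,95,(170,235),.1185),('b',100,125,(235,290),.1185),('r',170,180,(320,370),.104)):
    m=cv2.inRange(hsv,(lo,120,40),(hi,255,255));m[:box[0]]=0;m[box[1]:]=0;m[:,:240]=0;m[:,310:]=0
    M=cv2.moments(m,True);p=(M['m10']/M['m00'],M['m01']/M['m00']);print(n,p,M['m00'],ray(c,p,z))
print(ray(c,(222,51),.061))
"
```

```text
g2 (274.6280120481928, 205.30421686746988) 664.0 [0.51086623 0.0785103  0.1185    ]
b (274.5026178010471, 262.216404886562) 573.0 [0.5089264  0.12483107 0.1185    ]
r (273.8686679174484, 342.9812382739212) 533.0 [0.50573829 0.21104663 0.104     ]
[ 0.55912774 -0.0346063   0.061     ]
```

Call:
send_rows(steps=[{"dp": [0,0,60],"roll": 0,"jaw": 70},{"dp": [0,0,110],"roll": 0,"jaw": 70},{"dp": [0,0,131],"roll": 0,"jaw": 70},{"dp": [0,0,131],"roll": 0,"jaw": 70},{"dp": [0,0,131],"roll": 0,"jaw": 20}], newtons=20)

```text
time_s: 2.12
tcp_pos: [0.5101, 0.0831, 0.1106]
eef_rot: [-179.9, 0.0, -87.1]
contact_force: [-0.1, 0.1, 0.3]
gripper_width: 0.056
gripper_force: 0.0
```

Call:
send_rows(steps=[{"dp": [0,0,0],"roll": 0,"jaw": 5},{"dp": [0,0,0],"roll": 0,"jaw": 5},{"dp": [0,0,0],"roll": 0,"jaw": 5},{"dp": [0,0,0],"roll": 0,"jaw": 5},{"dp": [0,0,0],"roll": 0,"jaw": 5}], newtons=20)

```text
time_s: 2.75
tcp_pos: [0.5097, 0.0819, 0.1098]
eef_rot: [-180.0, 0.0, -87.2]
contact_force: [0.2, -1.0, 1.9]
gripper_width: 0.0205
gripper_force: 20.0
```

```bash
python3 -c "
from plant import r
from h import *
c=r.capture('wrist');d=r.capture('side')
a=cv2.resize(c['image'][120:330,130:420],(580,420));b=cv2.resize(d['image'][110:215,190:310],(480,420),interpolation=2)
cv2.imwrite('pics/w2.png',cv2.resize(np.hstack([a,b]),(795,315)))
go(r,.51,.079,.1095,-87.5)
for y,z in((.079,.123),(.079,.106),(.079,.108),(.079,.092)):
    p=cv2.projectPoints(np.array([[.51,y,z]]),d['rvec'],d['tvec'],d['K'],d['dist'])[0].ravel();print(z,p)
"
```

```text
dp [ 2.9 -0.1  0.3] roll 0.006 tcp [0.5097 0.0819 0.1098] [-1.7997e+02  1.0000e-02 -8.7170e+01] F [ 0.7 -1.   1.3] w 0.0203 t 2.85
0.123 [277.83117449 142.07644556]
0.106 [277.81803344 150.12007716]
0.108 [277.81956656 149.18012344]
0.092 [277.8073962  156.65291157]
```

View pics/w2.png

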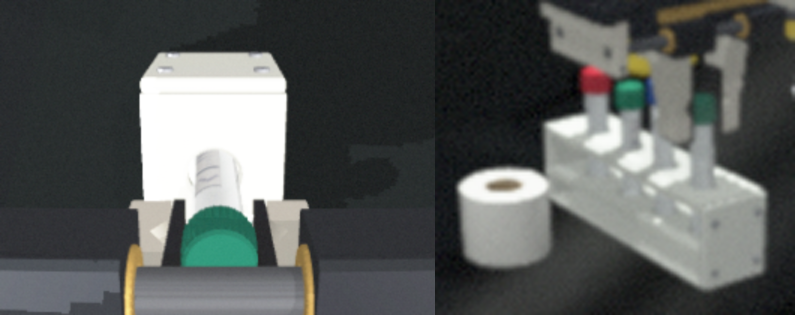

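Call:
send_rows(steps=[{"dp": [0,0,-25],"roll": 0,"jaw": 5},{"dp": [0,0,-70],"roll": 0,"jaw": 5},{"dp": [0,0,-115],"roll": 0,"jaw": 5},{"dp": [40,-15,-130],"roll": 0.08,"jaw": 5},{"dp": [80,-30,-130],"roll": 0.16,"jaw": 5}])

```text
time_s: 3.48
tcp_pos: [0.5443, 0.0031, 0.2414]
eef_rot: [-179.8, 0.1, -96.4]
contact_force: [-0.4, -0.0, -1.8]
gripper_width: 0.0203
gripper_force: 20.0
```

```bash
python3 -c "
from plant import r
from h import *
go(r,.5593,-.0315,.19,-101)"
```

```text
dp [ 32.8 -18.6  51.4] roll 0.08 tcp [0.5443 0.0031 0.2414] [-1.7984e+02  8.0000e-02 -9.6390e+01] F [-0.4 -0.  -1.8] w 0.0203 t 3.475
```

Call:
send_rows(steps=[{"dp": [33,-18,20],"roll": 0.08,"jaw": 5},{"dp": [33,-18,51],"roll": 0.08,"jaw": 5},{"dp": [33,-18,51],"roll": 0.08,"jaw": 5},{"dp": [33,-18,51],"roll": 0.08,"jaw": 5}])

```text
time_s: 3.98
tcp_pos: [0.558, -0.0311, 0.1895]
eef_rot: [-180.0, -0.0, -100.9]
contact_force: [0.5, 0.6, -0.4]
gripper_width: 0.0206
gripper_force: 20.0
```

```bash
python3 -c "
from plant import r
from h import *
go(r,.5593,-.0315,.19,-101)
c=r.capture('wrist');d=r.capture('side')
a=cv2.resize(c['image'][120:330,130:420],(580,420));b=cv2.resize(d['image'][130:250,300:420],(420,420),interpolation=2)
b=cv2.convertScaleAbs(b,alpha=1.7)
cv2.imwrite('pics/w3.png',cv2.resize(np.hstack([a,b]),(800,336)))
for p in((.5587,-.0344,.061),(.5587,-.0344,.084)):
  for k in(c,d): print(p,cv2.projectPoints(np.array([p]),k['rvec'],k['tvec'],k['K'],k['dist'])[0].ravel())
"
```

```text
dp [ 0.1 -1.3 -0.5] roll 0.002 tcp [ 0.558  -0.0311  0.1895] [-1.7996e+02 -1.0000e-02 -1.0087e+02] F [ 0.5  0.6 -0.4] w 0.0206 t 3.975
(0.5587, -0.0344, 0.061) [274.67962738 200.24399889]
(0.5587, -0.0344, 0.061) [330.99054468 183.9525419 ]
(0.5587, -0.0344, 0.084) [274.59717048 208.94365554]
(0.5587, -0.0344, 0.084) [331.5894381  172.93600655]
```

View pics/w3.png

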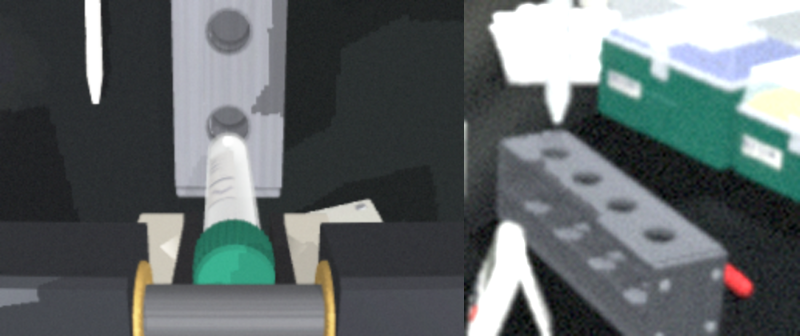

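Call:
send_rows(steps=[{"dp": [-1,0,15],"roll": 0,"jaw": 5},{"dp": [-1,0,30],"roll": 0,"jaw": 5},{"dp": [-1,0,45],"roll": 0,"jaw": 5},{"dp": [-1,0,60],"roll": 0,"jaw": 5},{"dp": [-1,0,72],"roll": 0,"jaw": 5}])

```text
time_s: 4.7
tcp_pos: [0.5579, -0.0305, 0.1154]
eef_rot: [180.0, -0.0, -100.9]
contact_force: [0.4, -1.2, 1.1]
gripper_width: 0.0209
gripper_force: 20.0
```

```bash
python3 -c "
from plant import r
from h import *
go(r,.5585,-.0321,.1095,-101)"
```

```text
dp [ 1.5 -0.9  5.9] roll 0.002 tcp [ 0.5579 -0.0305  0.1154] [ 1.7998e+02 -2.0000e-02 -1.0091e+02] F [ 0.4 -1.2  1.1] w 0.0209 t 4.7
```

Call:
send_rows(steps=[{"dp": [0,0,4],"roll": 0,"jaw": 5},{"dp": [0,0,6],"roll": 0,"jaw": 5},{"dp": [0,0,6],"roll": 0,"jaw": 5},{"dp": [0,0,6],"roll": 0,"jaw": 70},{"dp": [0,0,6],"roll": 0,"jaw": 70}])

```text
time_s: 5.32
tcp_pos: [0.5577, -0.0303, 0.1108]
eef_rot: [-180.0, 0.0, -100.9]
contact_force: [-0.1, 0.2, 0.1]
gripper_width: 0.0352
gripper_force: 0.0
```

Call:
send_rows(steps=[{"dp": [0,0,0],"roll": 0,"jaw": 70},{"dp": [0,0,0],"roll": 0,"jaw": 70},{"dp": [0,0,-40],"roll": 0,"jaw": 70},{"dp": [0,0,-91],"roll": 0,"jaw": 70},{"dp": [0,0,-91],"roll": 0,"jaw": 70}])

```text
time_s: 5.95
tcp_pos: [0.5603, -0.0301, 0.206]
eef_rot: [-179.6, 0.2, -100.9]
contact_force: [0.7, 0.2, -0.5]
gripper_width: 0.0609
gripper_force: 0.0
```

```bash
python3 -c "
from plant import r
from h import *
go(r,.5075,.1255,.20,-87.5)
"
```

```text
dp [-142.8   81.2    5.8] roll -0.233 tcp [ 0.5603 -0.0301  0.206 ] [-1.7958e+02  1.5000e-01 -1.0088e+02] F [ 0.7  0.2 -0.5] w 0.0609 t 5.95
```

Call:
send_rows(steps=[{"dp": [-48,26,0],"roll": -0.08,"jaw": 70},{"dp": [-96,53,0],"roll": -0.16,"jaw": 70},{"dp": [-143,79,0],"roll": -0.233,"jaw": 70},{"dp": [-143,79,0],"roll": -0.233,"jaw": 70},{"dp": [-143,79,0],"roll": -0.233,"jaw": 70}])

```text
time_s: 6.58
tcp_pos: [0.5071, 0.1251, 0.2012]
eef_rot: [180.0, -0.0, -87.5]
contact_force: [0.7, -0.3, -1.1]
gripper_width: 0.0617
gripper_force: 0.0
```

```bash
cat >> h.py <<'E'
def wcap(r,col,z):
    c=r.capture('wrist');h=cv2.cvtColor(c['image'],cv2.COLOR_BGR2HSV)
    lo,hi=dict(g=(70,95),b=(100,125),r=(170,180))[col]
    m=cv2.inRange(h,(lo,120,40),(hi,255,255));m[:,:230]=0;m[:,320:]=0
    n,l,st,ce=cv2.connectedComponentsWithStats(m)
    for k in range(1,n):
        if st[k,4]>150: print(st[k],ce[k].round(1),ray(c,ce[k],z).round(4))
    return c
E
python3 -c "
from plant import r
from h import *
wcap(r,'b',.1185)
go(r,.5075,.1255,.1095,-87.5)
"
```

```text
[259 207  30  34 811] [273.3 223.8] [0.5089 0.1252 0.1185]
dp [-0.9 -0.3 91.7] roll -0.002 tcp [0.5072 0.1246 0.2012] [ 1.7997e+02 -2.0000e-02 -8.7590e+01] F [-0.5 -0.9 -0.2] w 0.0612 t 6.625
```

Call:
send_rows(steps=[{"dp": [0,-1,45],"roll": 0,"jaw": 70},{"dp": [0,-1,80],"roll": 0,"jaw": 70},{"dp": [0,-1,92],"roll": 0,"jaw": 70},{"dp": [0,-1,92],"roll": 0,"jaw": 70},{"dp": [0,-1,92],"roll": 0,"jaw": 5}])

```text
time_s: 7.25
tcp_pos: [0.5093, 0.1252, 0.1109]
eef_rot: [-179.9, 0.0, -87.6]
contact_force: [0.5, -1.1, -0.4]
gripper_width: 0.0558
gripper_force: 0.0
```

Call:
send_rows(steps=[{"dp": [0,0,0],"roll": 0,"jaw": 5},{"dp": [0,0,0],"roll": 0,"jaw": 5},{"dp": [0,0,0],"roll": 0,"jaw": 5},{"dp": [0,0,0],"roll": 0,"jaw": 5},{"dp": [0,0,0],"roll": 0,"jaw": 5}])

```text
time_s: 7.88
tcp_pos: [0.5085, 0.1252, 0.1097]
eef_rot: [-180.0, 0.0, -87.6]
contact_force: [0.4, -0.7, 0.3]
gripper_width: 0.0187
gripper_force: 20.0
```

```bash
python3 -c "
from plant import r
from h import *
go(r,.5497,-.0783,.1095,-101)
"
```

```text
dp [ 2.05e+02 -3.24e+01  2.00e-01] roll 0.235 tcp [0.5085 0.1252 0.1097] [-1.7998e+02  1.0000e-02 -8.7550e+01] F [ 0.4 -0.7  0.3] w 0.0187 t 7.875
```

Call:
send_rows(steps=[{"dp": [0,0,-25],"roll": 0,"jaw": 5},{"dp": [0,0,-70],"roll": 0,"jaw": 5},{"dp": [0,0,-115],"roll": 0,"jaw": 5},{"dp": [30,-5,-138],"roll": 0.04,"jaw": 5},{"dp": [75,-12,-138],"roll": 0.09,"jaw": 5}])

```text
time_s: 8.5
tcp_pos: [0.5246, 0.0509, 0.2499]
eef_rot: [-179.8, 0.1, -92.7]
contact_force: [0.2, -0.0, -0.3]
gripper_width: 0.0184
gripper_force: 20.0
```

```bash
python3 -c "
from plant import r
from h import *
go(r,.550,-.0783,.247,-101)
"
```

```text
dp [127.9 -31.4   2.8] roll 0.145 tcp [0.5246 0.0509 0.2499] [-1.7978e+02  1.0000e-01 -9.2670e+01] F [ 0.2 -0.  -0.3] w 0.0184 t 8.5
```

Call:
send_rows(steps=[{"dp": [45,-11,0],"roll": 0.05,"jaw": 5},{"dp": [90,-22,0],"roll": 0.1,"jaw": 5},{"dp": [128,-31,0],"roll": 0.145,"jaw": 5},{"dp": [128,-31,30],"roll": 0.145,"jaw": 5},{"dp": [128,-31,57],"roll": 0.145,"jaw": 5}])

```text
time_s: 9.12
tcp_pos: [0.5481, -0.0795, 0.1896]
eef_rot: [180.0, 0.0, -101.1]
contact_force: [0.2, -0.4, 0.2]
gripper_width: 0.0188
gripper_force: 20.0
```

Call:
send_rows(steps=[{"dp": [0,0,0],"roll": 0,"jaw": 5},{"dp": [0,0,0],"roll": 0,"jaw": 5}])

```text
time_s: 9.38
tcp_pos: [0.549, -0.0787, 0.1915]
eef_rot: [-179.9, -0.0, -101.0]
contact_force: [-0.4, 0.1, -0.6]
gripper_width: 0.0185
gripper_force: 20.0
```

```bash
cat >> h.py <<'E'
def snap(r,name,h):
    c=r.capture('wrist');d=r.capture('side')
    a=cv2.resize(c['image'][120:330,130:420],(580,420));b=cv2.resize(d['image'][130:250,300:420],(420,420),interpolation=2)
    cv2.imwrite(name,cv2.resize(np.hstack([a,cv2.convertScaleAbs(b,alpha=1.7)]),(800,336)))
    tz=r.get_state()['tcp_pos'][2]-.1055
    for z in(.061,tz):
        P=np.array([[h[0],h[1],z]]);f=lambda k:cv2.projectPoints(P,k['rvec'],k['tvec'],k['K'],k['dist'])[0].ravel()
        u=f(c);v=f(d);print(round(z,3),'wrist',((u-[130,120])*1.6).round(),'side',((v-[300,130])*2.8+[464,0]).round())
E
python3 -c "
from plant import r
from h import *
go(r,.550,-.0783,.190,-101)
snap(r,'pics/w4.png',(.550,-.0783))
"
```

```text
dp [-0.6 -1.   1.5] roll -0.0 tcp [ 0.549  -0.0787  0.1915] [-1.7995e+02 -1.0000e-02 -1.0100e+02] F [-0.4  0.1 -0.6] w 0.0185 t 9.375
0.061 wrist [232. 134.] side [582. 176.]
0.086 wrist [232. 150.] side [585. 141.]
```

View pics/w4.png

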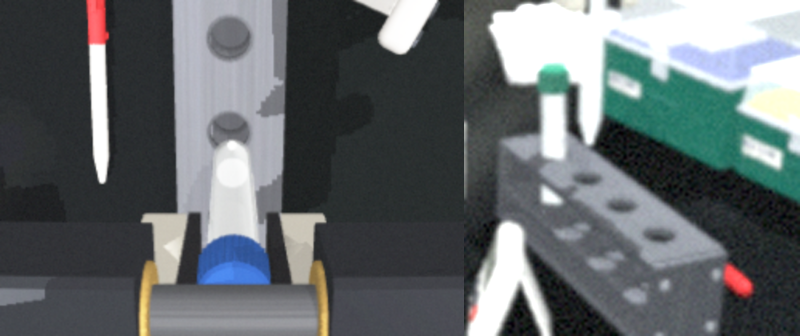

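Tube 1 stands in hole 1. The blue tip is over hole 2: tip (231,143) against hole (229,131) in the wrist view.

Call:
send_rows(steps=[{"dp": [-1,-1,15],"roll": 0,"jaw": 5},{"dp": [-1,-1,30],"roll": 0,"jaw": 5},{"dp": [-1,-1,45],"roll": 0,"jaw": 5},{"dp": [-1,-1,60],"roll": 0,"jaw": 5},{"dp": [-1,-1,74],"roll": 0,"jaw": 5}])

```text
time_s: 10.1
tcp_pos: [0.5494, -0.078, 0.1153]
eef_rot: [180.0, -0.0, -101.0]
contact_force: [0.0, -0.6, -0.4]
gripper_width: 0.0189
gripper_force: 20.0
```

```bash
python3 -c "
from plant import r
from h import *
go(r,.550,-.0783,.1097,-101)"
```

```text
dp [ 0.2 -0.7  5.6] roll -0.0 tcp [ 0.5494 -0.078   0.1153] [ 1.7996e+02 -2.0000e-02 -1.0103e+02] F [ 0.  -0.6 -0.4] w 0.0189 t 10.1
```

Call:
send_rows(steps=[{"dp": [0,0,4],"roll": 0,"jaw": 5},{"dp": [0,0,6],"roll": 0,"jaw": 5},{"dp": [0,0,6],"roll": 0,"jaw": 5},{"dp": [0,0,6],"roll": 0,"jaw": 70},{"dp": [0,0,6],"roll": 0,"jaw": 70}])

```text
time_s: 10.72
tcp_pos: [0.5498, -0.0779, 0.111]
eef_rot: [-180.0, 0.0, -101.0]
contact_force: [-0.2, -0.6, 0.5]
gripper_width: 0.0331
gripper_force: 0.0
```

Call:
send_rows(steps=[{"dp": [0,0,0],"roll": 0,"jaw": 70},{"dp": [0,0,0],"roll": 0,"jaw": 70},{"dp": [0,0,-40],"roll": 0,"jaw": 70},{"dp": [0,0,-91],"roll": 0,"jaw": 70},{"dp": [0,0,-91],"roll": 0,"jaw": 70}])

```text
time_s: 11.35
tcp_pos: [0.5521, -0.0778, 0.206]
eef_rot: [-179.6, 0.1, -101.0]
contact_force: [-0.1, 0.7, -1.3]
gripper_width: 0.0613
gripper_force: 0.0
```

Call:
send_rows(steps=[{"dp": [-58,23,0],"roll": -0.06,"jaw": 70},{"dp": [-116,46,0],"roll": -0.12,"jaw": 70},{"dp": [-174,69,0],"roll": -0.18,"jaw": 70},{"dp": [-232,92,0],"roll": -0.235,"jaw": 70},{"dp": [-232,92,0],"roll": -0.235,"jaw": 70}])

```text
time_s: 11.98
tcp_pos: [0.5028, 0.171, 0.2011]
eef_rot: [180.0, 0.0, -87.2]
contact_force: [1.2, -0.1, -0.3]
gripper_width: 0.0613
gripper_force: 0.0
```

```bash
python3 -c "
from plant import r
from h import *
wcap(r,'g',.1035)
go(r,.5049,.1672,.0955,-87.5)
"
```

```text
[255 195  29  31 703] [269.1 210.1] [0.5079 0.1666 0.1035]
dp [  2.1  -1.9 105.5] roll 0.003 tcp [0.503  0.1692 0.201 ] [ 1.7996e+02 -2.0000e-02 -8.7360e+01] F [-0.5 -1.   0.3] w 0.0611 t 12.025
```

Call:
send_rows(steps=[{"dp": [2,-3,45],"roll": 0,"jaw": 70},{"dp": [2,-3,88],"roll": 0,"jaw": 70},{"dp": [2,-3,106],"roll": 0,"jaw": 70},{"dp": [2,-3,106],"roll": 0,"jaw": 70},{"dp": [2,-3,106],"roll": 0,"jaw": 5}])

```text
time_s: 12.65
tcp_pos: [0.5074, 0.1651, 0.0963]
eef_rot: [-180.0, 0.0, -87.6]
contact_force: [0.2, -0.7, 0.2]
gripper_width: 0.0559
gripper_force: 0.0
```

Call:
send_rows(steps=[{"dp": [0,0,0],"roll": 0,"jaw": 5},{"dp": [0,0,0],"roll": 0,"jaw": 5},{"dp": [0,0,0],"roll": 0,"jaw": 5},{"dp": [0,0,0],"roll": 0,"jaw": 5},{"dp": [0,0,0],"roll": 0,"jaw": 5}])

```text
time_s: 13.28
tcp_pos: [0.5069, 0.1657, 0.0958]
eef_rot: [-180.0, 0.0, -87.6]
contact_force: [0.8, 0.6, 1.6]
gripper_width: 0.0193
gripper_force: 20.0
```

```bash
python3 -c "
from plant import r
from h import *
go(r,.5413,-.1224,.0952,-101)
"
```

```text
dp [289.3 -22.1   0.5] roll 0.235 tcp [0.5069 0.1657 0.0958] [-1.7997e+02  1.0000e-02 -8.7550e+01] F [0.8 0.6 1.6] w 0.0193 t 13.275
```

Call:
send_rows(steps=[{"dp": [0,0,-25],"roll": 0,"jaw": 5},{"dp": [0,0,-70],"roll": 0,"jaw": 5},{"dp": [0,0,-115],"roll": 0,"jaw": 5},{"dp": [30,-2,-138],"roll": 0.04,"jaw": 5},{"dp": [80,-6,-138],"roll": 0.09,"jaw": 5}])

```text
time_s: 13.9
tcp_pos: [0.5172, 0.0864, 0.2359]
eef_rot: [-179.8, 0.1, -92.7]
contact_force: [1.0, -1.1, -0.2]
gripper_width: 0.0188
gripper_force: 20.0
```

```bash
python3 -c "
from plant import r
from h import *
go(r,.5415,-.123,.234,-101)
"
```

```text
dp [208.  -33.9   1.6] roll 0.146 tcp [0.5172 0.0864 0.2359] [-1.7978e+02  1.2000e-01 -9.2650e+01] F [ 1.  -1.1 -0.2] w 0.0188 t 13.9
```

Call:
send_rows(steps=[{"dp": [52,-9,0],"roll": 0.04,"jaw": 5},{"dp": [104,-18,0],"roll": 0.08,"jaw": 5},{"dp": [156,-27,0],"roll": 0.12,"jaw": 5},{"dp": [208,-34,0],"roll": 0.146,"jaw": 5},{"dp": [208,-34,0],"roll": 0.146,"jaw": 5}])

```text
time_s: 14.52
tcp_pos: [0.5398, -0.1266, 0.233]
eef_rot: [179.9, -0.0, -101.3]
contact_force: [-0.6, -0.3, -0.2]
gripper_width: 0.0189
gripper_force: 20.0
```

Call:
send_rows(steps=[{"dp": [0,0,30],"roll": 0,"jaw": 5},{"dp": [0,0,57],"roll": 0,"jaw": 5},{"dp": [0,0,57],"roll": 0,"jaw": 5},{"dp": [0,0,57],"roll": 0,"jaw": 5}])

```text
time_s: 15.02
tcp_pos: [0.5408, -0.1232, 0.1775]
eef_rot: [-179.9, -0.0, -101.0]
contact_force: [0.1, -0.1, 0.8]
gripper_width: 0.0188
gripper_force: 20.0
```

```bash
sed -i "s/def snap(r,name,h)/def snap(r,name,h,off=.1055)/;s/\[2\]-.1055/[2]-off/" h.py
python3 -c "
from plant import r
from h import *
go(r,.5415,-.123,.176,-101)
snap(r,'pics/w5.png',(.5413,-.1224),.0912)
"
```

```text
dp [-0.3 -0.6  1.5] roll -0.001 tcp [ 0.5408 -0.1232  0.1775] [-1.7995e+02 -1.0000e-02 -1.0103e+02] F [ 0.1 -0.1  0.8] w 0.0188 t 15.025
0.061 wrist [234. 144.] side [617. 203.]
0.087 wrist [234. 161.] side [620. 166.]
```

View pics/w5.png

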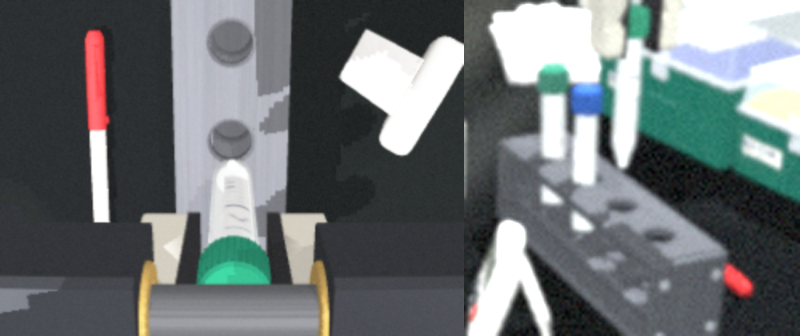

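Tip (231,161) against hole (231,139) falls about 2 mm short along the row. I'll shift +2 in tool x.

Call:
send_rows(steps=[{"dp": [2,-0.5,10],"roll": 0,"jaw": 5},{"dp": [2,-0.5,25],"roll": 0,"jaw": 5},{"dp": [2,-0.5,40],"roll": 0,"jaw": 5},{"dp": [2,-0.5,58],"roll": 0,"jaw": 5},{"dp": [2,-0.5,74],"roll": 0,"jaw": 5}])

```text
time_s: 15.75
tcp_pos: [0.5398, -0.1256, 0.1009]
eef_rot: [179.9, -0.0, -101.1]
contact_force: [-0.4, 0.4, -0.5]
gripper_width: 0.0192
gripper_force: 20.0
```

```bash
python3 -c "
from plant import r
from h import *
go(r,.541,-.125,.0955,-101)"
```

```text
dp [-0.9 -1.   5.4] roll -0.002 tcp [ 0.5398 -0.1256  0.1009] [ 1.7993e+02 -2.0000e-02 -1.0109e+02] F [-0.4  0.4 -0.5] w 0.0192 t 15.75
```

Call:
send_rows(steps=[{"dp": [0,0,4],"roll": 0,"jaw": 5},{"dp": [0,0,5.5],"roll": 0,"jaw": 5},{"dp": [0,0,5.5],"roll": 0,"jaw": 5},{"dp": [0,0,5.5],"roll": 0,"jaw": 70},{"dp": [0,0,5.5],"roll": 0,"jaw": 70}])

```text
time_s: 16.38
tcp_pos: [0.5405, -0.1256, 0.0975]
eef_rot: [-180.0, 0.0, -101.1]
contact_force: [-1.3, 0.4, 0.3]
gripper_width: 0.0336
gripper_force: 0.0
```

Call:
send_rows(steps=[{"dp": [0,0,0],"roll": 0,"jaw": 70},{"dp": [0,0,0],"roll": 0,"jaw": 70},{"dp": [0,0,-40],"roll": 0,"jaw": 70},{"dp": [0,0,-95],"roll": 0,"jaw": 70},{"dp": [0,0,-105],"roll": 0,"jaw": 70}])

```text
time_s: 17.0
tcp_pos: [0.5424, -0.1257, 0.2062]
eef_rot: [-179.6, 0.1, -101.1]
contact_force: [0.1, 0.4, -0.1]
gripper_width: 0.0612
gripper_force: 0.0
```

Call:
send_rows(steps=[{"dp": [-55,17,0],"roll": -0.04,"jaw": 70},{"dp": [-110,34,0],"roll": -0.08,"jaw": 70},{"dp": [-165,51,0],"roll": -0.12,"jaw": 70},{"dp": [-220,68,0],"roll": -0.16,"jaw": 70},{"dp": [-220,68,0],"roll": -0.16,"jaw": 70}])

```text
time_s: 17.62
tcp_pos: [0.5154, 0.1067, 0.2016]
eef_rot: [180.0, 0.0, -91.6]
contact_force: [0.4, -0.6, -0.1]
gripper_width: 0.0611
gripper_force: 0.0
```

```bash
python3 -c "
from plant import r
from h import *
go(r,.5047,.2115,.20,-87.5)
"
```

```text
dp [-104.5   13.7    1.6] roll -0.072 tcp [0.5154 0.1067 0.2016] [ 1.7999e+02  1.0000e-02 -9.1630e+01] F [ 0.4 -0.6 -0.1] w 0.0611 t 17.625
```

Call:
send_rows(steps=[{"dp": [-52,7,0],"roll": -0.036,"jaw": 70},{"dp": [-104,13,0],"roll": -0.072,"jaw": 70},{"dp": [-104,13,0],"roll": -0.072,"jaw": 70},{"dp": [-104,13,0],"roll": -0.072,"jaw": 70}])

```text
time_s: 18.12
tcp_pos: [0.5061, 0.2072, 0.2015]
eef_rot: [179.9, -0.0, -87.8]
contact_force: [0.1, -0.6, -0.4]
gripper_width: 0.0614
gripper_force: 0.0
```

```bash
python3 -c "
from plant import r
from h import *
wcap(r,'r',.1035)
go(r,.5047,.2115,.0955,-87.5)
"
```

```text
[262 206  30  34 812] [276.4 222.7] [0.5057 0.2115 0.1035]
dp [ -4.9   1.3 106.1] roll -0.006 tcp [0.5062 0.2068 0.2016] [ 1.7995e+02 -3.0000e-02 -8.7850e+01] F [ 0.4  0.3 -0.4] w 0.061 t 18.175
```

Call:
send_rows(steps=[{"dp": [-3.5,1,45],"roll": 0,"jaw": 70},{"dp": [-3.5,1,88],"roll": 0,"jaw": 70},{"dp": [-3.5,1,106],"roll": 0,"jaw": 70},{"dp": [-3.5,1,106],"roll": 0,"jaw": 70},{"dp": [-3.5,1,106],"roll": 0,"jaw": 5}])

```text
time_s: 18.8
tcp_pos: [0.506, 0.2109, 0.0971]
eef_rot: [-179.9, 0.0, -87.8]
contact_force: [0.1, -0.5, -0.2]
gripper_width: 0.0558
gripper_force: 0.0
```

Call:
send_rows(steps=[{"dp": [0,0,0],"roll": 0,"jaw": 5},{"dp": [0,0,0],"roll": 0,"jaw": 5},{"dp": [0,0,0],"roll": 0,"jaw": 5},{"dp": [0,0,0],"roll": 0,"jaw": 5},{"dp": [0,0,0],"roll": 0,"jaw": 5}])

```text
time_s: 19.42
tcp_pos: [0.5054, 0.2114, 0.0963]
eef_rot: [-180.0, 0.0, -87.8]
contact_force: [1.1, -0.0, 2.1]
gripper_width: 0.0206
gripper_force: 20.0
```

Call:
send_rows(steps=[{"dp": [0,0,-25],"roll": 0,"jaw": 5},{"dp": [0,0,-70],"roll": 0,"jaw": 5},{"dp": [0,0,-115],"roll": 0,"jaw": 5},{"dp": [0,0,-138],"roll": 0.0,"jaw": 5},{"dp": [0,0,-138],"roll": 0.0,"jaw": 5}])

```text
time_s: 20.05
tcp_pos: [0.5059, 0.2118, 0.2361]
eef_rot: [-179.8, 0.1, -87.8]
contact_force: [-0.4, -1.3, -0.9]
gripper_width: 0.0208
gripper_force: 20.0
```

```bash
python3 -c "
from plant import r
from h import *
go(r,.5326,-.1664,.234,-101)
"
```

```text
dp [379.  -12.    1.2] roll 0.231 tcp [0.5059 0.2118 0.2361] [-1.7983e+02  1.3000e-01 -8.7780e+01] F [-0.4 -1.3 -0.9] w 0.0208 t 20.05
```

Call:
send_rows(steps=[{"dp": [45,-1,0],"roll": 0.03,"jaw": 5},{"dp": [95,-3,0],"roll": 0.06,"jaw": 5},{"dp": [145,-5,0],"roll": 0.09,"jaw": 5},{"dp": [195,-6,0],"roll": 0.12,"jaw": 5},{"dp": [245,-8,0],"roll": 0.15,"jaw": 5}])

```text
time_s: 20.68
tcp_pos: [0.522, -0.0349, 0.2329]
eef_rot: [179.9, -0.0, -96.4]
contact_force: [1.1, -0.1, 0.7]
gripper_width: 0.0202
gripper_force: 20.0
```

```bash
python3 -c "
from plant import r
from h import *
go(r,.5326,-.1664,.234,-101)
"
```

```text
dp [129.5 -25.3  -1.1] roll 0.08 tcp [ 0.522  -0.0349  0.2329] [ 1.7991e+02 -2.0000e-02 -9.6440e+01] F [ 1.1 -0.1  0.7] w 0.0202 t 20.675
```

Call:
send_rows(steps=[{"dp": [45,-9,0],"roll": 0.03,"jaw": 5},{"dp": [90,-18,0],"roll": 0.06,"jaw": 5},{"dp": [130,-26,0],"roll": 0.08,"jaw": 5},{"dp": [130,-26,0],"roll": 0.08,"jaw": 5},{"dp": [130,-26,0],"roll": 0.08,"jaw": 5}])

```text
time_s: 21.3
tcp_pos: [0.5335, -0.1654, 0.2329]
eef_rot: [179.9, -0.0, -101.0]
contact_force: [-0.6, -0.1, -0.0]
gripper_width: 0.02
gripper_force: 20.0
```

Call:
send_rows(steps=[{"dp": [0,0,30],"roll": 0,"jaw": 5},{"dp": [0,0,57],"roll": 0,"jaw": 5},{"dp": [0,0,57],"roll": 0,"jaw": 5},{"dp": [0,0,57],"roll": 0,"jaw": 5}])

```text
time_s: 21.8
tcp_pos: [0.5347, -0.1649, 0.178]
eef_rot: [-179.9, -0.0, -100.9]
contact_force: [0.3, -0.4, 0.2]
gripper_width: 0.0204
gripper_force: 20.0
```

```bash
python3 -c "
from plant import r
from h import *
go(r,.5326,-.1664,.176,-101)
snap(r,'pics/w6.png',(.5326,-.1664),.0917)
"
```

```text
dp [1.9 1.8 2. ] roll 0.002 tcp [ 0.5347 -0.1649  0.178 ] [-1.7995e+02 -1.0000e-02 -1.0089e+02] F [ 0.3 -0.4  0.2] w 0.0204 t 21.8
0.061 wrist [238. 137.] side [655. 232.]
0.087 wrist [239. 155.] side [658. 194.]
```

View pics/w6.png

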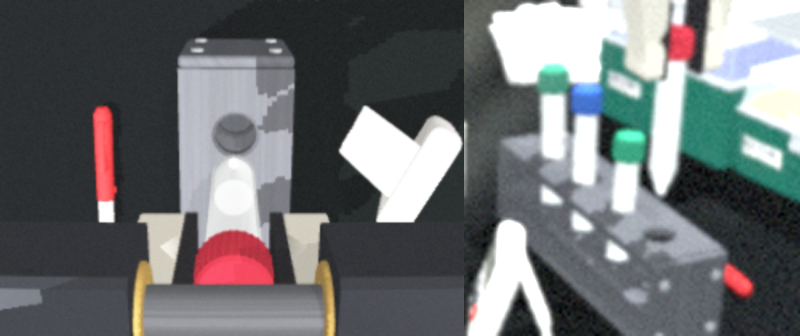

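Three tubes are seated. The red tip (233,160) is short of hole (236,133) by about 3 mm along the row and 1.5 mm across. I'll correct that and insert.

Call:
send_rows(steps=[{"dp": [3,1.8,0],"roll": 0,"jaw": 5},{"dp": [3,1.8,12],"roll": 0,"jaw": 5},{"dp": [3,1.8,25],"roll": 0,"jaw": 5},{"dp": [3,1.8,38],"roll": 0,"jaw": 5},{"dp": [3,1.8,50],"roll": 0,"jaw": 5}])

```text
time_s: 22.52
tcp_pos: [0.5318, -0.1681, 0.1259]
eef_rot: [180.0, -0.0, -101.0]
contact_force: [1.4, -0.0, 0.2]
gripper_width: 0.0203
gripper_force: 20.0
```

```bash
python3 -c "
from plant import r
from h import *
go(r,.5326,-.1674,.096,-101)
"
```

```text
dp [-0.8 -0.7 29.9] roll 0.001 tcp [ 0.5318 -0.1681  0.1259] [ 1.7999e+02 -1.0000e-02 -1.0097e+02] F [ 1.4 -0.   0.2] w 0.0203 t 22.525
```

Inside the hole (tip around 34 mm) with no force. I'll lower the rest, release and rise.

Call:
send_rows(steps=[{"dp": [0,0,12],"roll": 0,"jaw": 5},{"dp": [0,0,23],"roll": 0,"jaw": 5},{"dp": [0,0,29.5],"roll": 0,"jaw": 5},{"dp": [0,0,29.5],"roll": 0,"jaw": 5},{"dp": [0,0,29.5],"roll": 0,"jaw": 5}])

```text
time_s: 23.15
tcp_pos: [0.5318, -0.168, 0.0977]
eef_rot: [-180.0, 0.0, -101.0]
contact_force: [1.6, -1.7, -1.5]
gripper_width: 0.0206
gripper_force: 20.0
```

Call:
send_rows(steps=[{"dp": [0,0,0],"roll": 0,"jaw": 70},{"dp": [0,0,0],"roll": 0,"jaw": 70},{"dp": [0,0,0],"roll": 0,"jaw": 70},{"dp": [0,0,0],"roll": 0,"jaw": 70},{"dp": [0,0,-40],"roll": 0,"jaw": 70}])

```text
time_s: 23.78
tcp_pos: [0.5295, -0.1678, 0.1353]
eef_rot: [179.6, -0.0, -101.0]
contact_force: [1.1, -0.3, -0.6]
gripper_width: 0.0604
gripper_force: 0.0
```

Call:
send_rows(steps=[{"dp": [0,0,-60],"roll": 0,"jaw": 70},{"dp": [-50,0,-90],"roll": 0,"jaw": 70},{"dp": [-100,0,-100],"roll": 0,"jaw": 70},{"dp": [-150,30,-100],"roll": 0,"jaw": 70},{"dp": [-190,50,-100],"roll": 0,"jaw": 70}])

```text
time_s: 24.4
tcp_pos: [0.518, 0.0298, 0.2377]
eef_rot: [-180.0, 0.0, -101.0]
contact_force: [0.8, 1.0, -0.2]
gripper_width: 0.0612
gripper_force: 0.0
```

```bash
python3 -c "
from plant import r
from h import *
a=r.capture('side')['image'][110:260,190:420];b=r.capture('top')['image'][130:265,140:390]
b=cv2.resize(b,(460,248));a=cv2.resize(a,(460,300),interpolation=2)
cv2.imwrite('pics/end.png',cv2.convertScaleAbs(np.vstack([a,b]),alpha=1.4))
"
```

```text
(no output)
```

View pics/end.png

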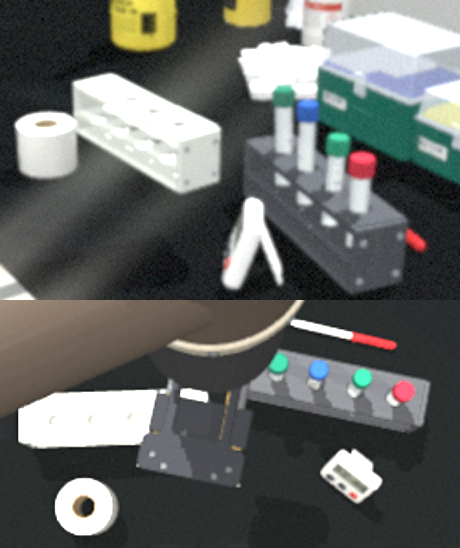

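All four stand upright in the metal rack, left to right green, blue, green, red (caps at (278,364), (318,372), (362,380), (403,392)). The bystanders have not moved.

Call:
send_rows(steps=[{"dp": [0,0,0],"roll": 0,"jaw": 70},{"dp": [0,0,0],"roll": 0,"jaw": 70},{"dp": [0,0,0],"roll": 0,"jaw": 70}])

```text
time_s: 24.88
tcp_pos: [0.5189, 0.0272, 0.2374]
eef_rot: [180.0, -0.0, -101.1]
contact_force: [0.1, -0.3, 0.5]
gripper_width: 0.0613
gripper_force: 0.0
```

```bash
python3 -c "
from plant import r
print(r.close_job())"
```

```text
the job is handed in; nothing more can be done
None
```

All four tubes stand in the metal rack in reverse order (left to right green, blue, green, red), released and upright in the final pictures, with the film roll and timer untouched; I handed the job in at about 25 s, and no verdict came back.

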